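# Set the hallway shelf in order round the charging puck and key cup

## Robot

A 7-joint arm with a two-finger parallel gripper is mounted at the origin on the work surface. World frame = base frame: x ahead of the robot, y to its left, z up, the work surface at z = 0. Lengths are in m, angles in rad, forces in N, time in s.
With the tool pointing down it reaches from about 0.4 to 0.85 m from the base axis. Payload 10.4 kg.
Tool frame: the origin (TCP) lies midway between the tips of the shut fingers; the grasp point (between the pads) lies 19 mm behind it; z points along the fingers, x is the direction in which the jaws open and shut, and the axes are right-handed (so a half turn about z gives the same grasp; the last joint's range is limited). The gripper opens to 87 mm and grips with 3 to 60 N. Pads are 19 mm wide; open, the fingers measure 117 mm over their backs; the gripper's body (75 mm by 190 mm) begins 51 mm behind the grasp point.
Start: joints at [-1.166, 0.332, -0.065, 1.46, 0.022, 1.35, -0.088], TCP at [0.259, 0.569, 0.184] pointing down, gripper open.
Joint ranges: [-2.6, 2.6], [-0.5, 2.12], [-1.47, 1.34], [0.16, 2.42], [-1.27, 4.41], [0.06, 2.06], [-2.6, 2.6]. Speed limits (rad/s): [2.22, 2.22, 2.79, 2.79, 3.14, 3.14, 3.14].

## Interface

Orientations are given as a unit quaternion [x, y, z, w].
In Python, from workcell import reach, move_l, movej, command_gripper, dwell, ik, get_image, calibration, PlanningError, job_done, silhouettes, current_clock, current_qpos, current_joint_velocities, current_effort, current_position, current_ee_rot, current_ft_force, current_moment, current_finger_gap gives the robot as it stands. Calls block until the motion is done:
- reach(position, orientation): joint-space move of the TCP to a pose.
- move_l(position, ori=None, velocity=0.15): straight line of the TCP; ori=None keeps the orientation; velocity is the mean speed in m/s.
- movej(angles): joint-space move.
- command_gripper(opening, squeeze=None): opening from 0.0 (shut) to 1.0 (fully open); squeeze is the grip in N (None keeps the last); returns when the fingers have stopped.
- dwell(seconds).
- ik(position, orientation): joint angles nearest the present ones, or None.
- get_image(name): name is "side" or "top"; returns (picture, depth): 420x560x3 uint8, red, green, blue; 420x560 float32, m along the optical axis (not along the pixel's ray), 0 where there is no reading.
- calibration(name): a dict with "fx", "fy", "cx", "cy" (pixels), "k1" (the pictures are not rectified: a ray, as slopes to the right and down, at radius r is drawn at 1 + k1 r^2 times it, then the intrinsics apply), "R" (3x3) and "t" (3): a world point X has camera coordinates R X + t. Camera axes: x right, y down, z forward; pixel columns grow to the right and rows downward; lengths in m; the calibration is good to about 2 mm. A picture is of the moment at which its call begins. calibration takes no time and is no camera call.
A pose or a line that the arm cannot do raises PlanningError and nothing moves.
- job_done(): hands the job in, once; it reports no verdict.
Trained networks look in the newest picture that a camera, given by its name, has taken for a name from the list of things; names that differ only in an ending like _2 or _b are one class to them, and where a whole thing is asked for, a point or a joint stands for the part that bears it (a point fixed in the world has none). Each returns a list of dicts, best first, with "p" (0 to 1); they miss things now and then, are a little off and sometimes report something else, mostly with a low value. They report only what shows in the picture. A call takes as long as a camera call. They do not tell look-alikes from the thing itself.
- silhouettes(camera, label): "pixels" (420x560 bool, what is visible of it) and "bbox" ([left, top, right, bottom] in pixels, round what is visible of it).
Readings, each from a call of its own:
- current_clock(): time.
- current_qpos(): joint angles.
- current_joint_velocities(): joint speeds.
- current_effort(): joint torques, N m.
- current_position(): TCP position.
- current_ee_rot(): TCP orientation.
- current_ft_force(): force on the tool from outside, world axes, zero at the start.
- current_moment(): the same for the moment, N m.
- current_finger_gap(): opening from 0.0 (shut) to 1.0 (fully open).
Only numpy, scipy, OpenCV 4.12 (cv2) and the standard library are available. Lean on these libraries where they do the work, as an engineer would, in place of code of your own. Each camera call takes 0.05 s, during which the arm holds its last target.

## Task

Put the hallway shelf in order: stand the bike lamp upright on the centre of the charging puck, put the bell dome-up on the shelf midway between the puck and the key cup and in line with them, and lay the tag punch upright and lengthwise along the shelf directly behind the bell (the side away from the robot), leaving about 4 cm clear between the two. Lay the padlock flat in line with puck and cup, on the far side of the cup from the puck, with about 4 cm clear between cup and padlock. Leave the screw jar and the oil can where they stand.

Things in the scene. Friction and masses are not known exactly. Their poses are not given: they have to be found in the camera images.
- puck: Stainless charging puck, a flat disc 90 mm across and 14 mm high with a steel rim and a black round pad on top, fixed to the shelf. Origin: centre of its underside, on the shelf (z = 0). Its axes are the world's: x away from the robot ('behind'), y along the shelf to the robot's left. It stands in one row along the shelf (same x) with the key cup, 220 to 260 mm from it centre to centre; which of the two is on the left changes.
- cup: White porcelain key cup with two keys inside, round, open at the top, 80 mm across at the rim, 75 mm high, fixed to the shelf. Origin: centre of its underside; axes as the world's.
- lamp: Bike lamp: upright aluminium cylinder, 44 mm across, 60 mm high, with two black rubber bands and a round lens in its top; 0.13 kg. Origin: centre of its underside, z up.
- bell: Red enamel bike bell: dome with straight sides, 54 mm across between 10 and 30 mm height, 45 mm high in all, on a dark foot 36 mm across and 10 mm high; 0.12 kg. A small steel thumb lever sticks out to 38 mm from the centre along its own +x, at 14 mm height, so grip it across its own y. Origin: centre of its underside.
- punch: Mustard plastic tag punch, long and narrow: 120 mm long (own x), 32 mm wide (own y). Flat-sided middle block 60 mm long and 42 mm high, a head 46 mm high at its +x end, a 12 mm base along the whole length and a short lever sloping up at the -x end to about 46 mm; 0.16 kg. Grip it across y at the middle. Origin: middle of its underside, z up. It starts lying roughly along the shelf.
- padlock: Padlock lying flat: brass body 48 mm (own x) by 46 mm (own y) by 26 mm thick, with a steel U shackle sticking out to +x; 76 mm long overall. Origin: on the underside, at the middle of the overall length; the brass body's centre is at x = -14 mm. Grip the body across y. 0.24 kg.
- jar: Bystander: glass screw jar with steel cap, 60 mm across, 85 mm high, loose, at one side of the work. Origin: centre of its underside. Leave it alone.
- oilcan: Bystander: small grey oil can with a conical top and spout, 56 mm across, 100 mm high, loose, at the other side of the work. Origin: centre of its underside. Leave it alone.
Mind the look-alikes: they are no part of the job. Several things look just like the punch: the one meant starts nearest to the robot's base.

How it is judged:
By the outcome, as a careful person would: the job done as asked, in the order asked, and still so for the second after the job is handed in, with the robot touching nothing.
It also fails if it takes over 99 s, if anything falls off the work surface, if the arm or the gripper's body presses on something with over 40 N, if the wrist force passes 120 N, or if a joint passes its speed limit or range.

## Working session

There is one attempt and no reset: what is moved stays moved. The work goes in short steps, each a Python script; the robot and the scene stay as the last script left them, time stands still between calls to the robot, and variables do not carry over. Pictures are saved under pics/ and viewed, and the job is handed in when it is done.

```bash
mkdir -p pics; ls; python3 - <<'E'
from workcell import *
import cv2,numpy as np
for n in("top","side"):
    im,d=get_image(n); cv2.imwrite(f"pics/{n}0.png",im[:,:,::-1]); np.savez(f"{n}0.npz",im=im,d=d)
    c=calibration(n); print(n,c)
print(current_clock(),current_position(),current_ee_rot())
E
```

```text
pics
top {'fx': 406.820449368704, 'fy': 406.820449368704, 'cx': 279.39308786998004, 'cy': 215.25418605374333, 'k1': -0.07697645293600604, 'R': array([[ 2.74579184e-02, -9.99622721e-01,  6.91865463e-04],
       [-9.73681974e-01, -2.69020112e-02, -2.26317687e-01],
       [ 2.26250915e-01,  5.54055566e-03, -9.74053297e-01]]), 't': array([-0.01039508,  0.60737273,  1.14039166])}
side {'fx': 407.3817325125079, 'fy': 407.3817325125079, 'cx': 274.2315593982396, 'cy': 207.9283703493526, 'k1': -0.025048463100378136, 'R': array([[ 0.73924601, -0.67327701, -0.01460858],
       [-0.48189492, -0.51370992, -0.70984464],
       [ 0.4704175 ,  0.53178961, -0.70420677]]), 't': array([-0.43479677,  0.33514785,  1.08528852])}
0.1 [0.25912574 0.56830534 0.1828209 ] [ 8.41081426e-01  5.40908136e-01 -5.39342468e-04  3.63464546e-04]
```

View pics/top0.png

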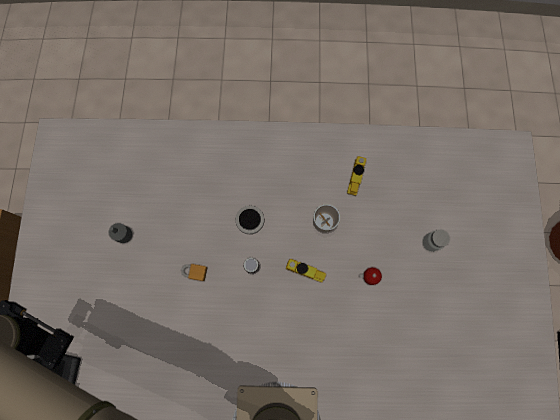

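View pics/side0.png

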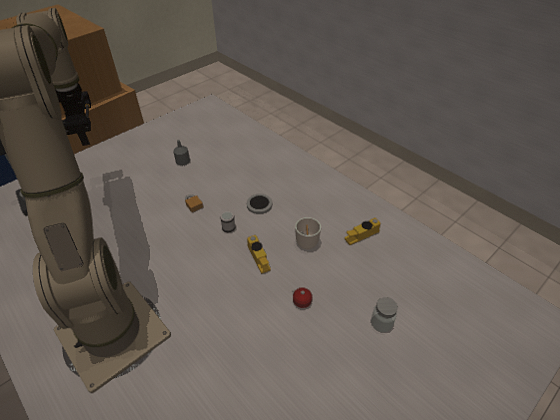

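```bash
cat > h.py <<'E'
from workcell import *
import numpy as np,cv2
def undist(c,uv):
    uv=np.atleast_2d(np.asarray(uv,float)); p=(uv-[c['cx'],c['cy']])/[c['fx'],c['fy']]
    K=np.array([[c['fx'],0,c['cx']],[0,c['fy'],c['cy']],[0,0,1]])
    return cv2.undistortPoints(uv.reshape(-1,1,2),K,np.array([c['k1'],0,0,0.])).reshape(-1,2)
def cloud(name,d,mask):
    c=calibration(name); v,u=np.nonzero(mask&(d>0)); n=undist(c,np.c_[u,v].astype(float))
    z=d[v,u]; P=np.c_[n*z[:,None],z]
    return (P-c['t'])@c['R']
def onplane(name,uv,z):
    c=calibration(name); n=undist(c,uv); r=np.c_[n,np.ones(len(n))]@c['R']; o=-c['R'].T@c['t']
    return o+r*((z-o[2])/r[:,2])[:,None]
def project(name,X):
    c=calibration(name); K=np.array([[c['fx'],0,c['cx']],[0,c['fy'],c['cy']],[0,0,1]])
    return cv2.projectPoints(np.atleast_2d(X).astype(float),cv2.Rodrigues(c['R'])[0],c['t'],K,np.array([c['k1'],0,0,0.]))[0].reshape(-1,2)
E
python3 - <<'E'
from h import *
import pickle
out={}
D={n:get_image(n) for n in("top","side")}
for l in "puck cup lamp bell punch padlock jar oilcan".split():
    for n in("top","side"):
        for s in silhouettes(n,l):
            if s['p']<.3: continue
            P=cloud(n,D[n][1],s['pixels'])
            out.setdefault((n,l),[]).append(s)
            lo,hi=np.percentile(P,2,0),np.percentile(P,98,0)
            v,u=np.nonzero(s['pixels'])
            print(l,n,round(s['p'],2),len(P),[round(float(x),0) for x in s['bbox']],"mid",((lo+hi)/2).round(3),"size",(hi-lo).round(3),"ztop",hi[2].round(3))
pickle.dump((D,out),open("m0.pkl","wb"))
im=D['top'][0]
a=cv2.resize(im[240:310,160:400],None,fx=3.3,fy=3.3,interpolation=cv2.INTER_CUBIC)
b=cv2.resize(im[150:240,160:400],None,fx=3.3,fy=3.3,interpolation=cv2.INTER_CUBIC)
cv2.imwrite("pics/crop.png",np.vstack([b,a])[:,:,::-1])
s=D['side'][0][60:160,20:140]; t=D['top'][0][290:410,0:130]
cv2.imwrite("pics/grip.png",np.hstack([cv2.resize(s,(400,400)),cv2.resize(t,(400,400))])[:,:,::-1])
E
```

```text
puck top 0.61 621 [239.0, 205.0, 263.0, 237.0] mid [0.605 0.1   0.014] size [0.08  0.078 0.011] ztop 0.019
puck side 0.79 385 [247.0, 194.0, 272.0, 213.0] mid [0.608 0.098 0.013] size [0.082 0.08  0.013] ztop 0.02
cup top 0.83 552 [317.0, 204.0, 338.0, 233.0] mid [ 0.604 -0.132  0.039] size [0.072 0.071 0.076] ztop 0.077
cup side 0.9 635 [296.0, 219.0, 320.0, 249.0] mid [ 0.609 -0.132  0.045] size [0.075 0.074 0.065] ztop 0.077
lamp top 0.49 193 [242.0, 259.0, 260.0, 272.0] mid [0.457 0.085 0.036] size [0.037 0.04  0.057] ztop 0.065
lamp side 0.82 264 [220.0, 210.0, 238.0, 229.0] mid [0.462 0.086 0.035] size [0.039 0.04  0.059] ztop 0.065
bell top 0.84 284 [363.0, 270.0, 383.0, 288.0] mid [ 0.44  -0.274  0.029] size [0.048 0.051 0.038] ztop 0.048
bell side 0.72 349 [293.0, 288.0, 315.0, 308.0] mid [ 0.44  -0.277  0.024] size [0.047 0.05  0.048] ztop 0.048
bell side 0.32 276 [173.0, 139.0, 187.0, 165.0] mid [0.552 0.53  0.044] size [0.059 0.126 0.091] ztop 0.089
punch top 0.8 437 [284.0, 260.0, 327.0, 281.0] mid [ 0.449 -0.075  0.029] size [0.052 0.105 0.041] ztop 0.049
punch top 0.79
[... 277 characters left out ...]
 0.026] size [0.108 0.054 0.047] ztop 0.05
padlock top 0.83 267 [182.0, 262.0, 210.0, 278.0] mid [0.437 0.261 0.02 ] size [0.042 0.068 0.022] ztop 0.031
padlock side 0.54 199 [183.0, 195.0, 204.0, 212.0] mid [0.438 0.262 0.019] size [0.046 0.071 0.025] ztop 0.031
jar top 0.75 440 [421.0, 230.0, 451.0, 253.0] mid [ 0.547 -0.466  0.049] size [0.05  0.053 0.081] ztop 0.089
jar side 0.93 748 [371.0, 299.0, 400.0, 334.0] mid [ 0.566 -0.47   0.044] size [0.088 0.054 0.088] ztop 0.088
oilcan top 0.84 314 [108.0, 224.0, 130.0, 240.0] mid [0.545 0.491 0.057] size [0.045 0.049 0.082] ztop 0.098
oilcan side 0.5 280 [174.0, 139.0, 191.0, 168.0] mid [0.563 0.525 0.046] size [0.083 0.117 0.093] ztop 0.092
```

View pics/crop.png

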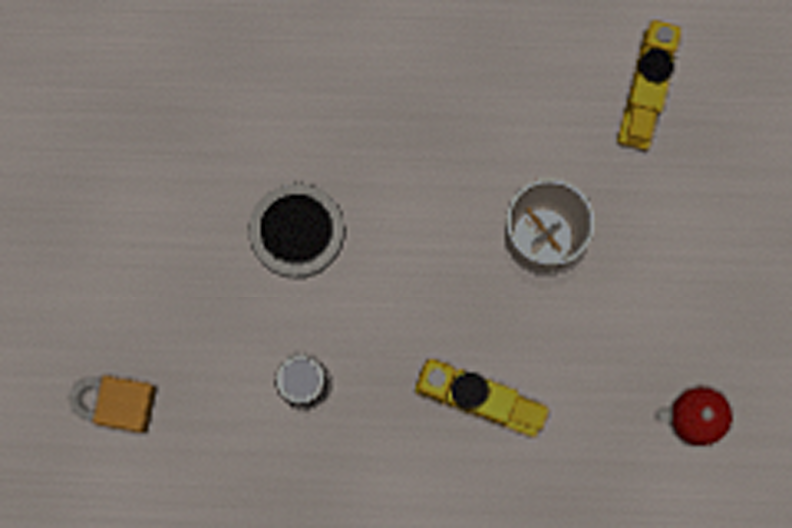

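View pics/grip.png

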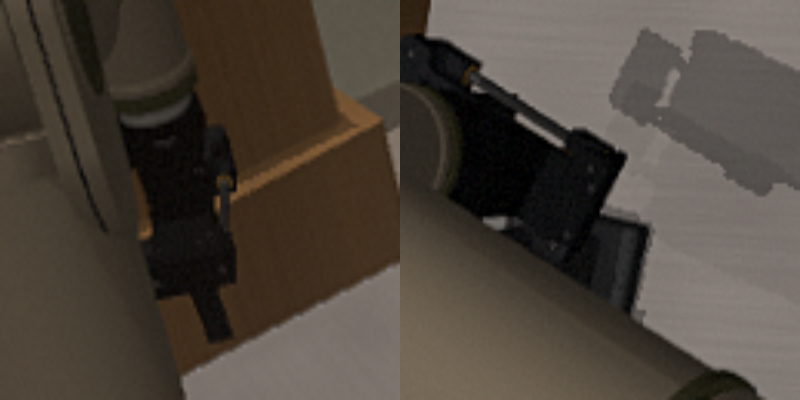

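```bash
python3 - <<'E'
from h import *
import pickle
D,out=pickle.load(open("m0.pkl","rb"))
T=current_position(); q=current_ee_rot()
from scipy.spatial.transform import Rotation as R
M=R.from_quat(q).as_matrix()
for n in D:
    P=cloud(n,D[n][1],np.ones((420,560),bool)); L=(P-T)@M
    L=L[(abs(L[:,:2])<.13).all(1)&(L[:,2]>-.3)&(L[:,2]<.02)]
    for z in np.arange(-.3,.02,.02):
        l=L[(L[:,2]>=z)&(L[:,2]<z+.02)]
        if len(l): print(n,round(z,2),len(l),l[:,:2].min(0).round(3),l[:,:2].max(0).round(3))
# refined shapes
def rect(P,zmin,zmax):
    p=P[(P[:,2]>zmin)&(P[:,2]<zmax)][:,:2].astype(np.float32)*1000
    return cv2.minAreaRect(p),len(p)
for n,l,a,b in(("top","padlock",.018,.04),("side","padlock",.018,.04),("top","punch",.005,.06),("side","punch",.005,.06)):
    P=cloud(n,D[n][1],out[n,l][0]['pixels']); print(n,l,rect(P,a,b))
for n in D:
    P=cloud(n,D[n][1],np.ones((420,560),bool)); 
    P=P[(abs(P[:,0]-.35)<.1)&(abs(P[:,1])<.3)]; print(n,'table z',np.median(P[:,2]))
    # silhouettes of circles at known heights
# circle fits from mask edges
def circ(n,l,z):
    m=out[n,l][0]['pixels'].astype(np.uint8); c,_=cv2.findContours(m,0,1); c=max(c,key=len)[:,0]
    return onplane(n,c,z)
for n in D:
    P=circ(n,"puck",.012); print(n,"puck",[v.round(3) for v in (P.min(0),P.max(0),(P.min(0)+P.max(0))/2)])
E
```

```text
top -0.3 95 [-0.042  0.01 ] [-0.014  0.037]
top -0.28 165 [-0.045  0.002] [0.002 0.041]
top -0.26 233 [-0.046 -0.006] [0.012 0.043]
top -0.24 47 [-0.046 -0.006] [0.006 0.043]
top -0.22 435 [-0.054 -0.022] [0.015 0.038]
top -0.2 128 [-0.054 -0.024] [0.008 0.036]
top -0.18 116 [-0.054 -0.024] [0.005 0.023]
top -0.16 995 [-0.1   -0.038] [0.091 0.038]
top -0.14 381 [-0.096 -0.038] [0.089 0.038]
top -0.12 93 [-0.091 -0.037] [0.082 0.038]
top -0.1 9 [0.043 0.008] [0.056 0.011]
top -0.08 12 [0.039 0.002] [0.05 0.01]
top -0.06 10 [ 0.04  -0.004] [0.048 0.011]
top -0.04 1 [ 0.041 -0.006] [ 0.041 -0.006]
side -0.3 152 [-0.045 -0.016] [0.007 0.042]
side -0.28 174 [-0.045 -0.023] [0.003 0.042]
side -0.26 181 [-0.047 -0.025] [0.013 0.042]
side -0.24 101 [-0.046 -0.026] [0.009 0.042]
side -0.22 250 [-0.058 -0.033] [0.022 0.037]
side -0.2 106 [-0.053 -0.025] [-0.007  0.035]
side -0.18 127 [-0.054 -0.025] [0.018 0.025]
side -0.16 379 [-0.099 -0.032] [0.099 0.038]
side -0.14 221 [-0.096 -0.033] [0.095 0.039]
side -0.12 101 [-0.091 -0.032] [0.08  0.039]
side -0.1 28 [-0.062 -0.01 ] [0.057 0.012]
side 
[... 175 characters left out ...]
71484375), (71.8420639038086, 43.09002685546875), 82.36309814453125), 239)
side padlock (((440.4346008300781, 259.26190185546875), (65.17782592773438, 44.57867431640625), 79.88525390625), 146)
top punch (((450.03399658203125, -76.1598129272461), (117.71088409423828, 31.673189163208008), 71.34029388427734), 433)
side punch (((454.4333190917969, -75.523681640625), (119.6813735961914, 33.14107894897461), 71.33724975585938), 456)
top table z -4.171743260246987e-05
side table z 0.0010040167385023267
top puck [array([0.562, 0.057, 0.012]), array([0.648, 0.142, 0.012]), array([0.605, 0.1  , 0.012])]
side puck [array([0.562, 0.053, 0.012]), array([0.655, 0.145, 0.012]), array([0.609, 0.099, 0.012])]
```

```bash
cat >> h.py <<'E'
def q(a): return [np.cos(a/2),np.sin(a/2),0,0]
E
python3 - <<'E'
from h import *
import pickle
D,out=pickle.load(open("m0.pkl","rb"))
def pts(n,l,i=0): return cloud(n,D[n][1],out[n,l][i]['pixels'])
def show(name,p):
    c,r=cv2.minEnclosingCircle((p[:,:2]*1000).astype(np.float32)); print(name,len(p),np.round(c,1),round(r,1),"med",(np.median(p[:,:2],0)*1000).round(1))
for n in D:
    P=pts(n,"lamp"); show(n+" lamp",P[P[:,2]>.055])
    P=pts(n,"cup"); show(n+" cup",P[P[:,2]>.069])
    P=pts(n,"bell"); show(n+" belltop",P[(P[:,2]>.038)]); show(n+" bell",P[(P[:,2]>.01)])
    im=D[n][0].astype(int); m=out[n,"padlock"][0]['pixels']; m=m&(im[...,0]-im[...,2]>45)
    P=cloud(n,D[n][1],m); P=P[P[:,2]>.02]; print(n,"body",len(P),cv2.minAreaRect((P[:,:2]*1000).astype(np.float32)))
im=D['top'][0]; print(onplane('top',[[361,276],[372.5,276]],.014))
cv2.imwrite("pics/bell.png",cv2.resize(im[255:300,340:400],None,fx=10,fy=10,interpolation=cv2.INTER_CUBIC)[:,:,::-1])
for p in [(.459,.0855),(.607,.0995),(.45,-.075),(.69,-.016),(.437,.247),(.607,-.264)]:
    for a in (0,np.pi,-np.pi):
        j=ik([*p,.01],q(a)); print(p,round(a,1),None if j is None else np.round(j,2))
E
```

```text
top lamp 161 [458.6  86.5] 21.9 med [457.9  87.2]
top cup 75 [ 603.7 -132.6] 38.3 med [ 585.8 -128.7]
top belltop 156 [ 441.1 -274.7] 24.7 med [ 439.5 -275.4]
top bell 278 [ 441.4 -274. ] 29.6 med [ 439.5 -271.9]
top body 219 ((436.4875183105469, 250.431396484375), (47.06970977783203, 43.324684143066406), 81.57302856445312)
side lamp 115 [462.2  87.9] 23.7 med [463.5  86.3]
side cup 128 [ 609.9 -134. ] 41.6 med [ 610.1 -135.4]
side belltop 165 [ 441.4 -277. ] 23.7 med [ 440.9 -279.1]
side bell 330 [ 440.9 -271.2] 32.0 med [ 435.9 -283. ]
side body 126 ((438.6188659667969, 251.96116638183594), (48.342323303222656, 43.529483795166016), 80.30371856689453)
[[ 0.43859323 -0.24529157  0.014     ]
 [ 0.43938266 -0.2803369   0.014     ]]
(0.459, 0.0855) 0 [-0.66  0.17  0.41  2.08 -0.09  0.91 -0.2 ]
(0.459, 0.0855) 3.1 [ 0.8   0.45 -1.23  2.01  0.5   1.03  2.47]
(0.459, 0.0855) -3.1 [ 0.8   0.45 -1.23  2.01  0.5   1.03  2.47]
(0.607, 0.0995) 0 [-0.58  0.49  0.44  1.69 -0.24  1.02 -0.06]
(0.607, 0.0995) 3.1 [ 0.62  0.86 -1.25  1.63  0.84  1.29  2.37]
(0.607, 0.0995) -3.1 [ 0.62  0.86 -1.25  1.63  0.84  1.29  2.37]
(0.45, -0.075) 0 [-0.6   0.17  0.72  2.11 -0.14  0.91  0.2 ]
(0.45, -0.075) 3.1 None
(0.45, -0.075) -3.1 None
(0.69, -0.016) 0 [-0.42  0.66  0.55  1.47 -0.36  1.11  0.2 ]
(0.69, -0.016) 3.1 [ 0.7   1.   -1.26  1.4   0.95  1.4   2.58]
(0.69, -0.016) -3.1 [ 0.7   1.   -1.26  1.4   0.95  1.4   2.58]
(0.437, 0.247) 0 [-0.85  0.24  0.27  1.98 -0.08  0.93 -0.54]
(0.437, 0.247) 3.1 [-0.55  0.24 -0.06  1.97  0.02  0.93  2.52]
(0.437, 0.247) -3.1 [-0.55  0.24 -0.06  1.97  0.02  0.93  2.52]
(0.607, -0.264) 0 [-0.27  0.72  0.89  1.57 -0.6   1.14  0.75]
(0.607, -0.264) 3.1 [-0.4   0.89  1.15  1.58 -0.84  1.24 -2.24]
(0.607, -0.264) -3.1 [-0.4   0.89  1.15  1.58 -0.84  1.24 -2.24]
```

View pics/bell.png

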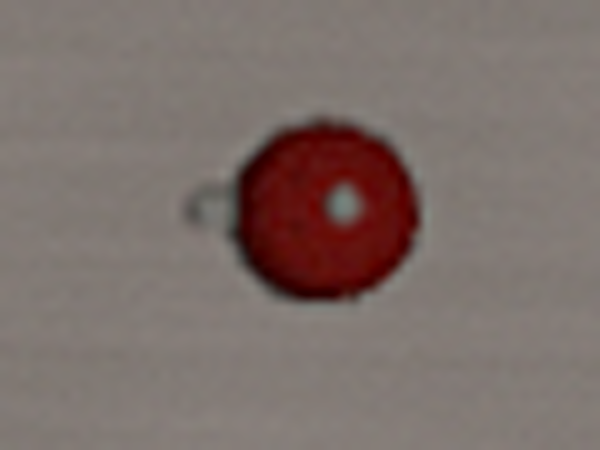

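The crop shows two punch look-alikes. One is at top pixel (306,270), about 0.46 m from the base. The other is at (357,176), about 0.79 m away. The first is nearest the base, so it is the one meant. The padlock shackle and the bell lever both point to +y (left). I'll start with the lamp.

```bash
cat >> h.py <<'E'
def pick(x,y,a,z,grip,width,open_=1.0):
    reach([x,y,.15],q(a)); command_gripper(open_)
    move_l([x,y,z],velocity=.15); dwell(.1)
    f=current_ft_force()
    command_gripper(0.0,squeeze=grip); dwell(.1)
    print("grip",current_finger_gap(),"mm",current_finger_gap()*87,"exp",width,"pos",np.round(current_position(),4),"f",np.round(f,1))
def place(x,y,a,z,lift,open_):
    move_l([*current_position()[:2],lift],velocity=.15)
    print("held",current_finger_gap()*87,"f",np.round(current_ft_force(),1))
    reach([x,y,lift],q(a)); move_l([x,y,z+.02],velocity=.15); move_l([x,y,z],velocity=.05); dwell(.2)
    print("down",np.round(current_position(),4),"f",np.round(current_ft_force(),1))
def release(open_,up=.15):
    command_gripper(open_); dwell(.15)
    p=current_position(); move_l([p[0],p[1],up],velocity=.15); print("t",current_clock())
def snap(tag,box=(130,310,150,410),s=3):
    D={n:get_image(n) for n in("top","side")}
    t=D['top'][0][box[0]:box[1],box[2]:box[3]]; cv2.imwrite(f"pics/top_{tag}.png",cv2.resize(t,None,fx=s,fy=s,interpolation=cv2.INTER_CUBIC)[:,:,::-1])
    cv2.imwrite(f"pics/side_{tag}.png",cv2.resize(D['side'][0][160:340,160:420],None,fx=s,fy=s,interpolation=cv2.INTER_CUBIC)[:,:,::-1]); return D
E
python3 - <<'E'
from h import *
pick(.460,.087,0,.018,20,44)
place(.607,.0995,0,.018+.0145,.12,.7)
release(.8)
D=snap("1")
for n in D:
    for l in("lamp","puck"):
        for s in silhouettes(n,l)[:1]:
            P=cloud(n,D[n][1],s['pixels']); h=P[:,2].max()
            T=P[P[:,2]>.068] if l=="lamp" else P
            print(n,l,round(s['p'],2),np.percentile(P[:,2],98),len(T), cv2.minEnclosingCircle((T[:,:2]*1000).astype(np.float32)))
E
```

```text
grip 0.48392468430262303 mm 42.1014475343282 exp 44 pos [0.4602 0.087  0.0181] f [-0.7 -0.1 -0.2]
held 42.06516133157927 f [ 0.  -0.5 -1.1]
down [0.6069 0.0995 0.0323] f [-0.   0.5 -0.9]
t 9.85
side lamp 0.54 0.07906143732019119 97 ((609.6132202148438, 98.23780822753906), 24.813478469848633)
side puck 0.68 0.020017599159231216 276 ((613.0906982421875, 99.84519958496094), 50.05048370361328)
```

View pics/top_1.png

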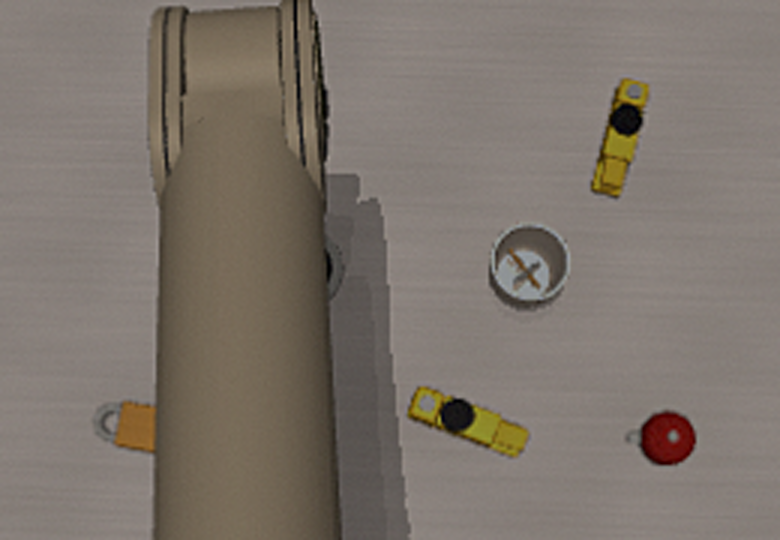

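View pics/side_1.png

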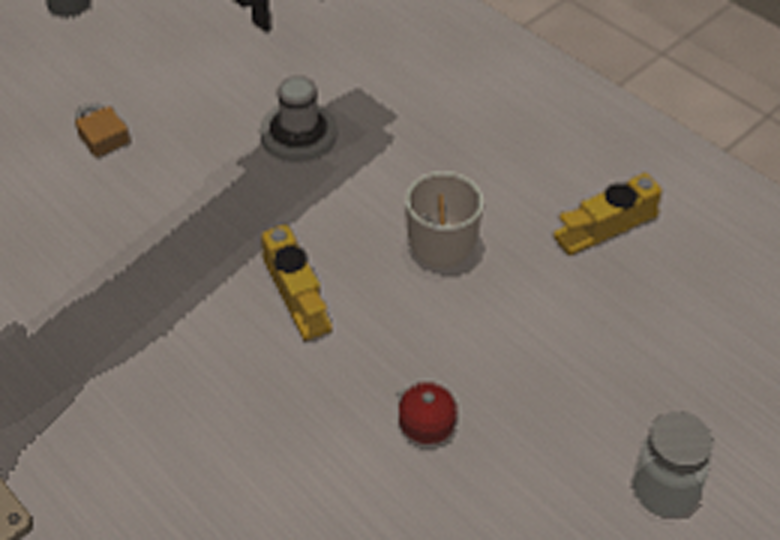

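The lamp stands upright on the puck (side crop, 298,105). Next is the bell.

```bash
python3 - <<'E'
from h import *
pick(.441,-.2755,0.03,.004,20,54)
place(.607,-.017,0,.0045,.14,.8)
release(.82)
reach([.5,-.2,.2],q(0))
D=snap("2")
for n in D:
    for l in("lamp","puck","bell","cup"):
        for s in silhouettes(n,l)[:1]:
            P=cloud(n,D[n][1],s['pixels']); h=np.percentile(P[:,2],98)
            T=P[P[:,2]>h-.01] if l!='puck' else P
            print(n,l,round(s['p'],2),h.round(3),len(T), cv2.minEnclosingCircle((T[:,:2]*1000).astype(np.float32)))
E
```

```text
grip 0.004005029874927936 mm 0.3484375991187304 exp 54 pos [ 0.4425 -0.2765  0.0058] f [-0.3  0.2  0.2]
held 0.22247207693483018 f [ 0.   0.6 -0.8]
down [ 0.6072 -0.017   0.0048] f [-0.7 -0.3  0.3]
t 21.65
top lamp 0.62 0.078 171 ((606.0154418945312, 98.55850219726562), 22.324453353881836)
top puck 0.56 0.03 447 ((605.8947143554688, 98.67350006103516), 46.07461166381836)
top cup 0.95 0.077 107 ((605.0836181640625, -133.45455932617188), 39.75050735473633)
side puck 0.58 0.311 198 ((509.74102783203125, -15.229026794433594), 182.96278381347656)
side bell 0.84 0.048 165 ((442.3114929199219, -276.6941833496094), 23.520938873291016)
side cup 0.79 0.077 143 ((609.7847290039062, -132.31588745117188), 40.91575241088867)
```

View pics/top_2.png

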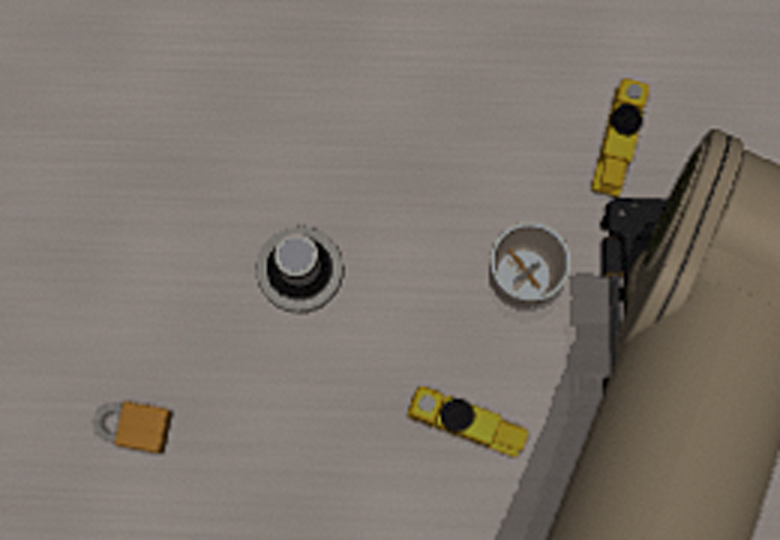

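View pics/side_2.png

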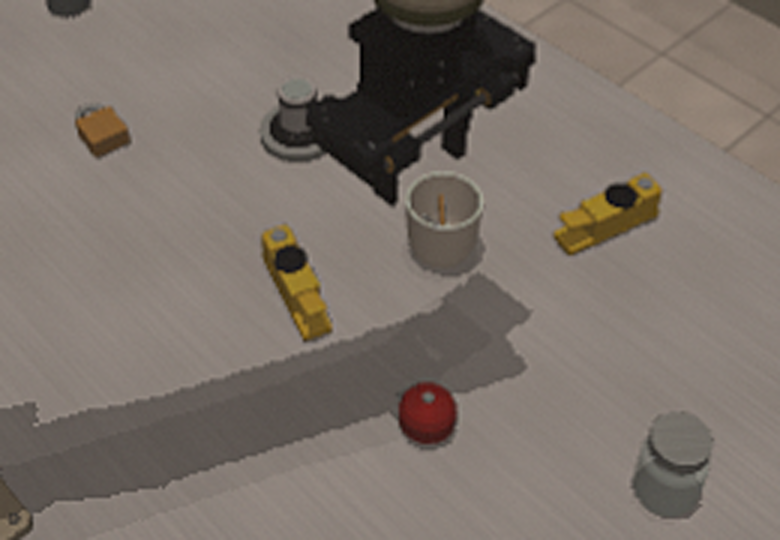

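The bell grasp missed: the fingers closed to 0 mm, and the bell still appears at its old spot (side crop, 428,412). I'll look closer and retry in steps.

```bash
python3 - <<'E'
from h import *
reach([.5,.0,.2],q(0))
D={n:get_image(n) for n in("top","side")}
for n in D:
    for s in silhouettes(n,"bell")[:2]:
        P=cloud(n,D[n][1],s['pixels']); h=np.percentile(P[:,2],98); T=P[P[:,2]>h-.01]
        print(n,round(s['p'],2),s['bbox'],h.round(3),cv2.minEnclosingCircle((T[:,:2]*1000).astype(np.float32)))
a=D['top'][0][250:300,340:410]; b=D['side'][0][275:325,265:335]
cv2.imwrite("pics/b2.png",np.vstack([cv2.resize(x,(560,300),interpolation=cv2.INTER_CUBIC) if 0 else cv2.resize(x,None,fx=6,fy=6,interpolation=cv2.INTER_CUBIC) for x in(a,b)])[:,:,::-1])
print(current_finger_gap(),current_clock())
E
```

```text
top 0.59 [360.4, 267.0, 382.6, 286.2] 0.048 ((440.5587463378906, -274.8128967285156), 24.02358055114746)
side 0.53 [295.5, 290.3, 313.0, 308.1] 0.049 ((438.96142578125, -278.2432556152344), 22.391189575195312)
0.8199271269894329 24.0417
```

View pics/b2.png

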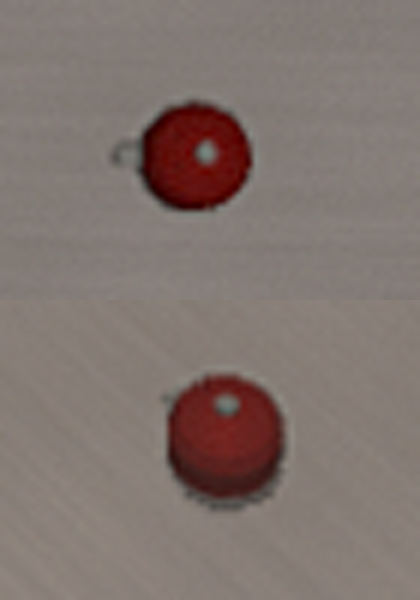

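```bash
python3 - <<'E'
from h import *
reach([.441,-.276,.15],q(0)); command_gripper(1.0)
move_l([.441,-.276,.004],velocity=.15)
print(current_position(),current_finger_gap(),current_ft_force())
ims=[get_image("side")[0]]
for o in(.7,.6):
    command_gripper(o,squeeze=12); print(o,current_finger_gap(),current_position().round(4),current_ft_force().round(1))
    ims.append(get_image("side")[0])
cv2.imwrite("pics/b3.png",np.hstack([cv2.resize(x[245:330,260:345],None,fx=3,fy=3,interpolation=cv2.INTER_CUBIC) for x in ims])[:,:,::-1])
E
```

```text
[ 0.44155206 -0.27636334  0.00477222] 1.0014573602732433 [ 0.22008063 -0.07710007  0.30968363]
0.7 0.6981288014198563 [ 0.441 -0.276  0.004] [ 0.7 -0.4 -0.1]
0.6 0.5998127384091011 [ 0.441 -0.276  0.004] [-0.1 -0.3  0.4]
```

View pics/b3.png

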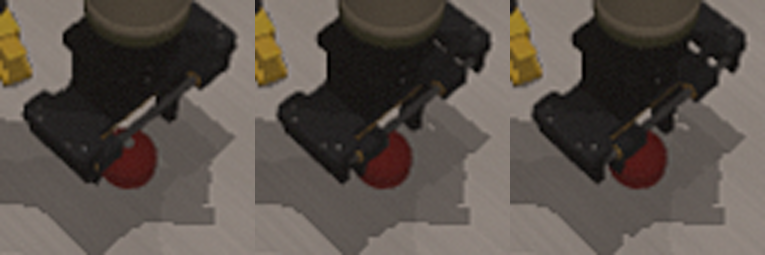

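```bash
python3 - <<'E'
from h import *
ims=[]
for o,sq in((.58,10),(.5,10),(.4,10)):
    command_gripper(o,squeeze=sq); print(o,current_finger_gap(),current_position().round(4),current_ft_force().round(1))
    ims.append(get_image("side")[0])
cv2.imwrite("pics/b4.png",np.hstack([cv2.resize(x[245:330,260:345],None,fx=3,fy=3,interpolation=cv2.INTER_CUBIC) for x in ims])[:,:,::-1])
E
```

```text
0.58 0.5807817968297632 [ 0.441 -0.276  0.004] [-0.6  1.  -0.1]
0.5 0.5012648938347598 [ 0.441 -0.276  0.004] [ 0.4 -0.6  0. ]
0.4 0.40418728680038146 [ 0.441 -0.276  0.004] [-0.4 -0.3 -0.3]
```

View pics/b4.png

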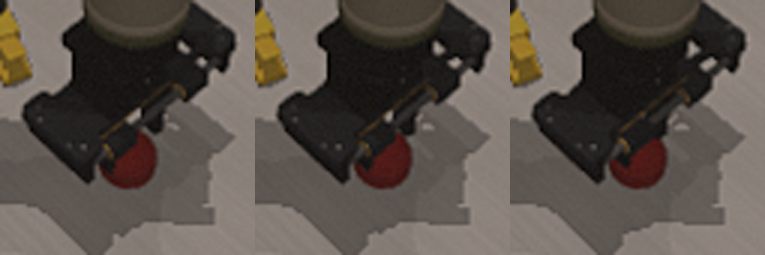

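```bash
python3 - <<'E'
from h import *
im,d=get_image("side"); im=im.astype(int)
dark=(im.sum(2)<150)&(im.max(2)-im.min(2)<25)
P=cloud("side",d,dark)
m=(abs(P[:,0]-.441)<.15)&(abs(P[:,1]+.276)<.15)&(P[:,2]>.01)&(P[:,2]<.2); P=P[m]
for z in np.arange(.01,.2,.015):
    l=P[(P[:,2]>z)&(P[:,2]<z+.015)]
    if len(l): print(z.round(3),len(l),l.min(0).round(3),l.max(0).round(3))
red=(im[...,0]-im[...,2]>50)&(im[...,0]-im[...,1]>50); P=cloud("side",d,red); P=P[abs(P[:,1]+.276)<.1]; print("red",len(P),P.min(0).round(3),P.max(0).round(3))
print(current_position(),current_ee_rot(),current_qpos().round(3))
cv2.imwrite("pics/b5.png",cv2.resize(im[180:330,220:370].astype(np.uint8),None,fx=4,fy=4,interpolation=cv2.INTER_CUBIC)[:,:,::-1])
p=project("side",[[.441,-.276,.004],[.441,-.276,.045],[.441,-.276,.11],[.441-.058,-.276,.004],[.441+.058,-.276,.004]]);print(p.round(1))
E
```

```text
0.04 20 [ 0.416 -0.286  0.04 ] [ 0.466 -0.272  0.053]
0.055 20 [ 0.415 -0.286  0.055] [ 0.469 -0.266  0.069]
0.07 7 [ 0.46  -0.287  0.073] [ 0.466 -0.269  0.08 ]
0.085 13 [ 0.459 -0.286  0.086] [ 0.474 -0.274  0.099]
0.1 12 [ 0.356 -0.303  0.1  ] [ 0.523 -0.245  0.115]
0.115 139 [ 0.354 -0.315  0.115] [ 0.524 -0.241  0.13 ]
0.13 239 [ 0.348 -0.314  0.13 ] [ 0.528 -0.242  0.145]
0.145 750 [ 0.346 -0.314  0.145] [ 0.536 -0.24   0.16 ]
0.16 127 [ 0.357 -0.311  0.16 ] [ 0.528 -0.251  0.175]
0.175 68 [ 0.391 -0.3    0.175] [ 0.444 -0.254  0.19 ]
0.19 39 [ 0.391 -0.297  0.19 ] [ 0.414 -0.254  0.2  ]
red 40 [ 0.422 -0.298  0.03 ] [ 0.447 -0.281  0.046]
[ 0.44099371 -0.27603234  0.00401195] [ 9.99999999e-01 -3.22731440e-05  1.37758805e-05  4.83187977e-06] [-0.358  0.443  0.993  1.968 -0.45   0.97   0.853]
[[301.6 301. ]
 [302.1 292.8]
 [303.  278.9]
 [286.7 313.4]
 [315.9 289.1]]
```

View pics/b5.png

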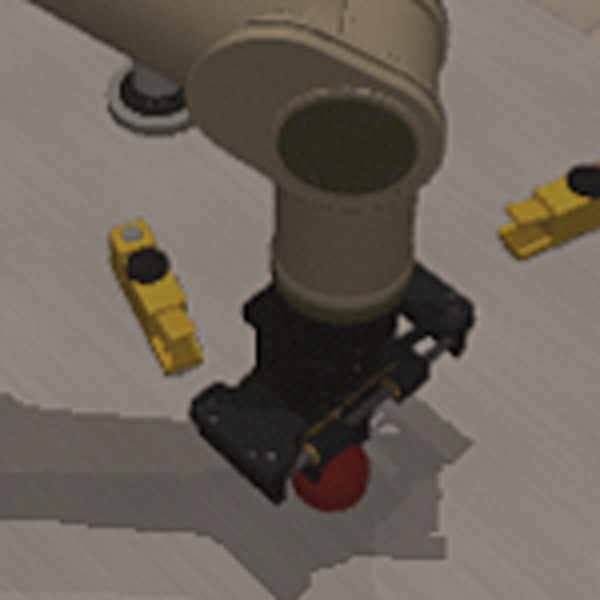

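```bash
python3 - <<'E'
from h import *
move_l([.441,-.276,.10],velocity=.2)
ims=[]
c=calibration("side")
for o in(0,.5,.62,1.0):
    command_gripper(o); im,d=get_image("side"); im=im.astype(int)
    dark=(im.sum(2)<170)&(im.max(2)-im.min(2)<30)
    P=cloud("side",d,dark); T=current_position()
    L=P-T; L=L[(abs(L[:,0])<.08)&(abs(L[:,1])<.03)&(L[:,2]<.095)&(L[:,2]>-.05)]
    print(o,current_finger_gap(),"tip z rel", np.sort(L[:,2])[:8].round(3))
    for s in(-1,1):
        l=L[(L[:,0]*s>0)]; 
        if len(l): b=l[l[:,2]<l[:,2].min()+.02]; print("   side",s,l[:,2].min().round(3),b.min(0).round(3),b.max(0).round(3))
    ims.append(im[200:340,240:360].astype(np.uint8))
cv2.imwrite("pics/g.png",np.hstack([cv2.resize(x,(200,233),interpolation=cv2.INTER_CUBIC) for x in ims])[:,:,::-1])
print(current_clock(), (project("side",[T])-[240,200])*200/120)
E
```

```text
0 0.0026142825851687593 tip z rel [0.04  0.042 0.043 0.043 0.043 0.044 0.044 0.046]
   side -1 0.04 [-0.009 -0.01   0.04 ] [-0.001  0.005  0.06 ]
   side 1 0.043 [ 0.001 -0.01   0.043] [ 0.008 -0.008  0.054]
0.5 0.496506540961269 tip z rel [0.038 0.039 0.04  0.043 0.043 0.043 0.043 0.043]
   side -1 0.043 [-0.03  -0.011  0.043] [-0.027  0.008  0.062]
   side 1 0.038 [ 0.022 -0.01   0.038] [0.03  0.004 0.058]
0.62 0.6218054988058358 tip z rel [0.04  0.041 0.041 0.042 0.042 0.042 0.042 0.043]
   side -1 0.042 [-0.036 -0.011  0.042] [-0.028  0.007  0.062]
   side 1 0.04 [ 0.028 -0.01   0.04 ] [0.036 0.008 0.06 ]
1.0 0.99999034729817 tip z rel [0.04  0.041 0.042 0.042 0.042 0.043 0.043 0.043]
   side -1 0.042 [-0.052 -0.012  0.042] [-0.046 -0.006  0.061]
   side 1 0.04 [ 0.044 -0.011  0.04 ] [0.053 0.005 0.059]
33.8167 [[104.70325951 135.20642599]]
```

View pics/g.png

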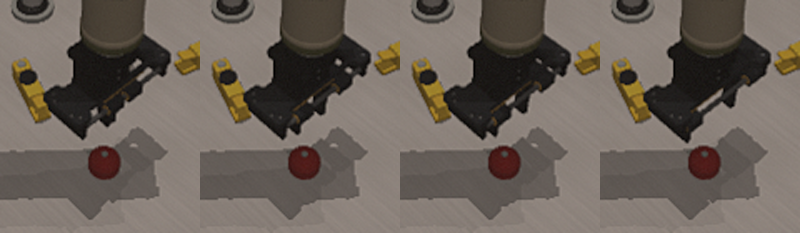

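The cameras put the fingertips about 39 mm above the reported TCP at every opening, while x and y agree and the table reads z≈0. So the fingers closed just above the bell dome. I'll correct z for this and confirm it with a guarded touch-down.

```bash
python3 - <<'E'
from h import *
for z in(-.02,-.036): print(ik([.441,-.276,z],q(0)) is not None, ik([.607,-.017,z],q(0)) is not None)
command_gripper(1.0)
move_l([.441,-.276,-.022],velocity=.15); dwell(.1)
f0=current_ft_force(); print(f0.round(1))
z=-.022
while z>-.040:
    z-=.002; move_l([.441,-.276,z],velocity=.03); f=current_ft_force()-f0
    print(round(z,3),current_position().round(4),f.round(1))
    if abs(f[2])>4 or np.linalg.norm(f)>8: break
print(current_clock())
E
```

```text
True True
True True
[-0.3  1.3 -0.2]
-0.024 [ 0.4412 -0.2759 -0.0238] [-0.2 -1.4  0.1]
-0.026 [ 0.4409 -0.276  -0.0261] [ 0.1 -1.3  0.5]
-0.028 [ 0.4409 -0.276  -0.0281] [ 0.9 -0.5  0.7]
-0.03 [ 0.4409 -0.276  -0.0301] [ 0.3 -1.2  0.5]
-0.032 [ 0.4409 -0.276  -0.0321] [ 0.2 -2.   0. ]
-0.034 [ 0.4409 -0.276  -0.0341] [ 0.4 -1.1 -0.3]
-0.036 [ 0.4409 -0.2759 -0.0361] [-0.1 -1.2  0.4]
-0.038 [ 0.4409 -0.276  -0.0381] [ 0.  -1.1  0.5]
-0.04 [ 0.4412 -0.2761 -0.0386] [-7.9  4.1 27.7]
37.35
```

Touch-down is at TCP z = -0.038, so the tips sit 38 mm above the reported TCP. I'll back off and grip.

```bash
sed -i 's/^def pick/OFF=.038\ndef pick/' h.py; python3 - <<'E'
from h import *
move_l([.441,-.276,-.034],velocity=.1)
command_gripper(0.0,squeeze=20); dwell(.1)
print(current_finger_gap()*87,current_position().round(4))
place(.607,-.017,0,-.0335,.08,0)
release(.78,.08)
reach([.45,-.076,.09],q(np.radians(71.3-90)))
ims=get_image("side")[0]
cv2.imwrite("pics/b6.png",cv2.resize(ims[160:340,160:420],None,fx=3,fy=3,interpolation=cv2.INTER_CUBIC)[:,:,::-1])
print(current_clock())
E
```

```text
53.439631510147336 [ 0.441 -0.276 -0.034]
held 53.5979446648537 f [ 0.2  0.4 -0.9]
down [ 0.6069 -0.017  -0.0336] f [ 0.3 -0.9 -0.5]
t 43.6417
44.4417
```

View pics/b6.png

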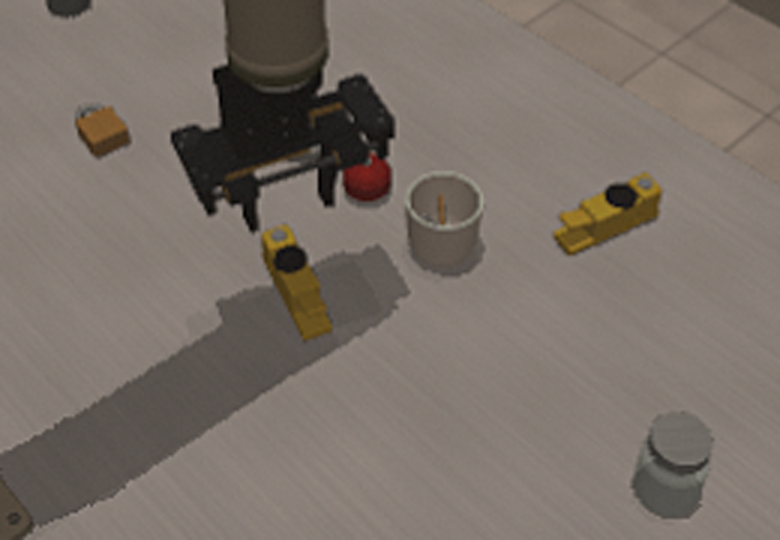

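```bash
python3 - <<'E'
from h import *
a=np.radians(71.3-90)
command_gripper(.8)
move_l([.452,-.076,.09],velocity=.2); move_l([.452,-.076,-.028],velocity=.15); dwell(.1)
command_gripper(0.0,squeeze=20); dwell(.1)
print(current_finger_gap()*87,current_position().round(4),current_ft_force().round(1))
place(.690,-.017,0,-.0275,.08,0)
release(.6,.08)
reach([.4365,.250,.08],q(np.radians(81-90)))
D=snap("3"); print(current_clock())
def P_(n,l,i=0):
    return [cloud(n,D[n][1],s['pixels']) for s in silhouettes(n,l)]
for n in D:
    for l in("bell","punch","lamp"):
        for P in P_(n,l)[:3]:
            h=np.percentile(P[:,2],98); T=P[P[:,2]>h-.01] if l!='punch' else P[P[:,2]>.006]; T=(T[:,:2]*1000).astype(np.float32)
            print(n,l,h.round(3),cv2.minAreaRect(T) if l=='punch' else cv2.minEnclosingCircle(T))
E
```

```text
32.009858585287475 [ 0.4521 -0.076  -0.028 ] [ 1.  -0.1 -0.3]
held 32.14619267817912 f [-0.3  0.2 -1.1]
down [ 0.6899 -0.017  -0.0276] f [ 0.4  1.3 -1.3]
t 51.925
53.4
top punch 0.049 ((686.59521484375, -17.968605041503906), (117.9085922241211, 34.336585998535156), 89.73953247070312)
top punch 0.049 ((752.7342529296875, -235.2095184326172), (33.15113830566406, 116.48906707763672), 75.52127075195312)
top lamp 0.078 ((605.1809692382812, 98.71275329589844), 21.731111526489258)
side bell 0.048 ((606.2498779296875, -18.69469451904297), 22.964956283569336)
side punch 0.05 ((690.5877075195312, -15.354835510253906), (118.25675964355469, 36.582305908203125), 88.54122161865234)
side punch 0.05 ((757.59716796875, -232.953369140625), (36.373077392578125, 119.58401489257812), 75.58900451660156)
side lamp 0.079 ((607.6507568359375, 97.01417541503906), 21.144733428955078)
```

View pics/top_3.png

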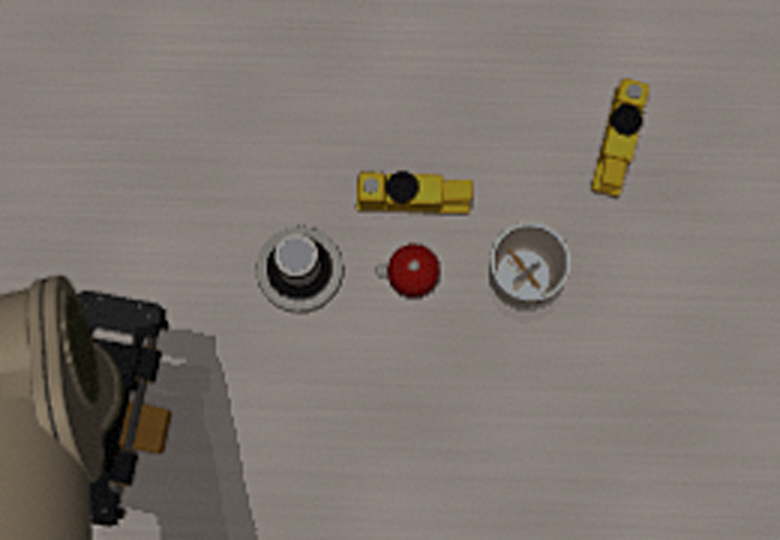

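View pics/side_3.png

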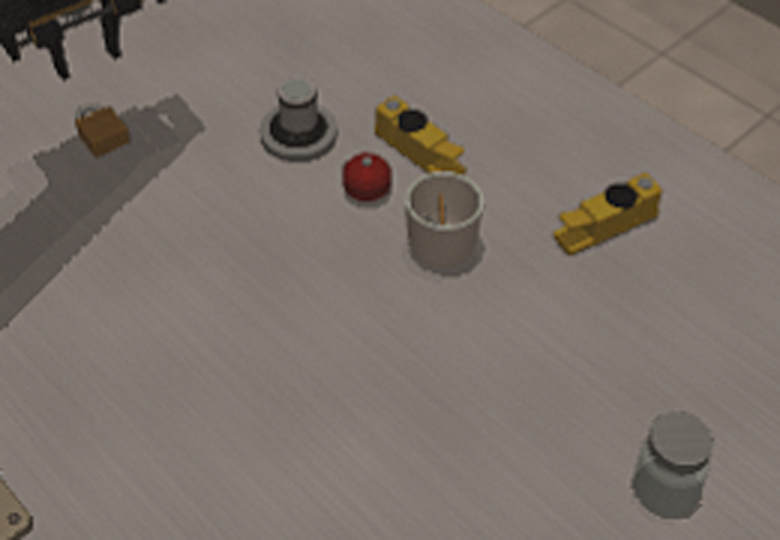

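The punch, bell and lamp are all in place (top crop: punch 415,192; bell 413,270; lamp 297,258). The padlock is next.

```bash
python3 - <<'E'
from h import *
command_gripper(.85)
move_l([.4375,.250,-.0345],velocity=.15); dwell(.1)
command_gripper(0.0,squeeze=25); dwell(.1)
print(current_finger_gap()*87,current_position().round(4),current_ft_force().round(1))
place(.607,-.265,0,-.034,.09,0)
release(.75,.09)
reach([.42,.15,.12],q(0))
D=snap("4",box=(150,300,150,450),s=2.6); print(current_clock())
for n in D:
    for l in("padlock","bell","punch","lamp","cup","puck"):
        for s in silhouettes(n,l)[:2]:
            P=cloud(n,D[n][1],s['pixels'])
            h=np.percentile(P[:,2],98); R=l in('punch','padlock'); T=P[P[:,2]>h-.01] if l in("bell","lamp","cup") else P[P[:,2]>.006]; T=(T[:,:2]*1000).astype(np.float32)
            print(n,l,round(s['p'],2),h.round(3),cv2.minAreaRect(T) if R else cv2.minEnclosingCircle(T),T.min(0).round(),T.max(0).round())
E
```

```text
45.78949923663498 [ 0.4376  0.25   -0.0344] [-0.1  0.1  1.3]
held 45.89574986572709 f [-0.9 -0.7 -2.3]
down [ 0.6069 -0.265  -0.0341] f [-0.2 -0.2 -2.2]
t 62.4417
64.2083
top padlock 0.86 0.03 ((603.6849975585938, -251.30697631835938), (72.03453826904297, 46.48267364501953), 88.99484252929688) [ 580. -287.] [ 627. -215.]
top bell 0.66 0.048 ((602.6094970703125, -18.02033233642578), 22.719701766967773) [582. -38.] [623.   4.]
top bell 0.59 0.03 ((599.9036254882812, -251.92910766601562), 36.70814895629883) [ 580. -286.] [ 627. -215.]
top punch 0.87 0.049 ((753.4152221679688, -235.25958251953125), (33.09362030029297, 118.84261322021484), 76.26527404785156) [ 694. -259.] [ 813. -206.]
top punch 0.79 0.048 ((686.7987060546875, -18.002288818359375), (117.7429428100586, 33.83110427856445), 89.33472442626953) [670. -77.] [704.  41.]
top lamp 0.73 0.078 ((605.422607421875, 98.87239837646484), 21.856231689453125) [584.  78.] [626. 120.]
top cup 0.62 0.077 ((605.7221069335938, -133.42758178710938), 40.27261734008789) [ 566. -171.] [646. -94.]
top cup 0.62 0.097 ((546.2779541015625, 493.62097167
[... 279 characters left out ...]
 583. -287.] [ 630. -215.]
side bell 0.75 0.05 ((603.89306640625, -17.24176597595215), 21.08519172668457) [583. -38.] [625.  -0.]
side punch 0.58 0.05 ((757.873779296875, -233.16607666015625), (35.40886306762695, 119.13800811767578), 74.93099975585938) [ 698. -262.] [ 814. -205.]
side lamp 0.73 0.079 ((606.93896484375, 97.72488403320312), 21.34565544128418) [589.  78.] [626. 117.]
side cup 0.87 0.077 ((609.0538940429688, -133.01416015625), 40.9014892578125) [ 570. -172.] [650. -93.]
side puck 0.56 0.019 ((608.69482421875, 98.8202133178711), 47.07735061645508) [564.  55.] [656. 145.]
side puck 0.24 0.03 ((605.3958129882812, -252.16014099121094), 40.152889251708984) [ 583. -287.] [ 630. -212.]
```

View pics/top_4.png

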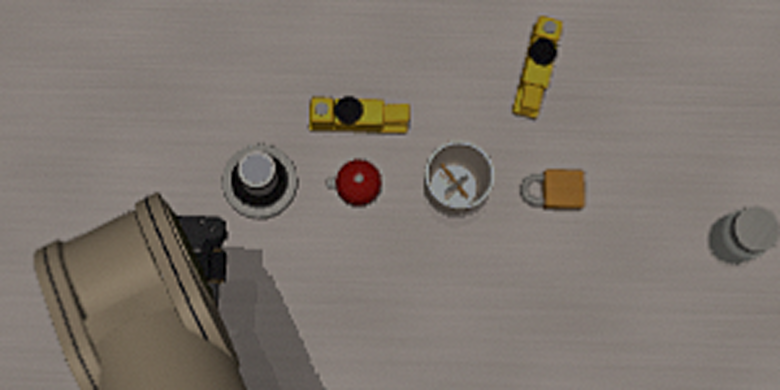

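View pics/side_4.png

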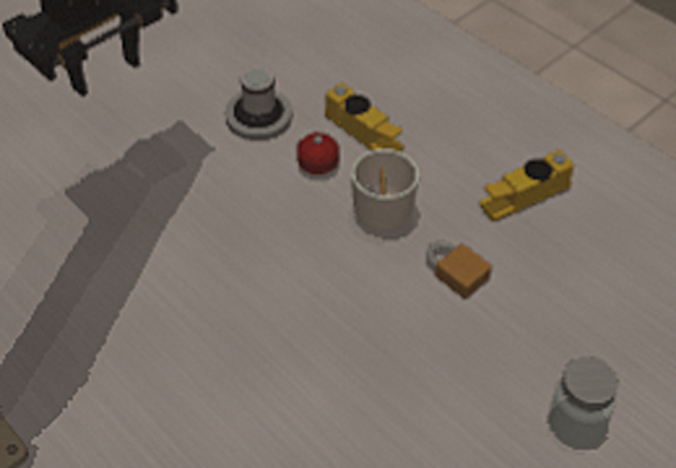

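```bash
python3 -c "
from h import *
job_done(); print(current_clock())"
```

```text
the job is handed in; nothing more can be done
the job is handed in; nothing more can be done
```

The shelf is in order and the job is handed in. The last picture was at about 64 s of the 99 s, with the arm clear of everything.

| Item | Last camera check |
|---|---|
| Lamp | Upright on the puck, within about 2 mm of its centre |
| Bell | Dome up at y ≈ -18 mm, against a midpoint of about -17 mm; within about 5 mm of the puck–cup row |
| Punch | The one nearest the base, upright and along the shelf behind the bell; about 4 cm clear |
| Padlock | Flat and in line on the far side of the cup; about 42 mm clear |
| Jar, oil can, other punch | Not touched by the robot |

**Failed attempt:** my first bell grasp closed on nothing. The pictures showed the fingertips about 38 mm higher than the reported tool position, and a guarded touch on the shelf (about 28 N) confirmed it. I corrected for this before moving the bell, punch and padlock. The lamp had already been placed before the correction and was held near its top, but it stands correctly.

**Disagreements:** the two cameras differ by up to 4 mm in x. The networks gave a few false labels in the last check, such as the padlock reported as a bell, and I ignored them.

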